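# Roll a tube home in the saw vise and nip it

## Task

Roll the aluminium tube across the bed of the saw vise, pushing on its side without lifting it, until it lies squarely against the back jaw, and keep a light pressure on it there for a moment to be sure it is home. Then slide the front jaw up until the tube is nipped between the two jaws and let go, so that it stays held. The tube is thin-walled, so never press on it hard (20 N at most), and leave the other things on the table alone.

Things in the scene. Friction and masses are not known exactly. Their poses are not given: they have to be found in the camera images.
- vise: Fixed grey saw vise, 0.34 m long. Origin: table level under it. Its y axis points from the back jaw (-y) to the handwheel (+y), z up. Bed top at z 50 mm, from y -140 to +200, 108 mm wide, with a 24 mm screw slot along its middle. Both jaws stand 45 mm above the bed. The handwheel lies beyond y 215 mm, with its rim up to z 66 mm.
- backrail: Fixed crossbar on the vise bed, 120 x 25 x 36 mm, origin at the centre of its underside (vise y -127.5, z 50 mm). It carries the back jaw, a steel plate 110 mm wide, on two studs. The jaw's face is set anywhere from 42 to 75 mm in front (+y) of this origin; that setting is not reported, the jaw does not give, and it has to be felt.
- tube_center (a point): Centre of the tube, half-way along its axis. Loose thin-walled aluminium tube, 32 mm diameter, 170 mm long, 50 to 110 g. It lies across the vise bed between the jaws, within 0.15 rad of square. Its x axis runs along the tube; its y and z axes turn as it rolls. Pushed slowly, it rolls easily and stops within a few mm once the push ends.
- jaw (a joint): Travel of the front jaw from fully open, in m: 0 to 0.205, growing as it closes towards the back jaw (-y of the vise). At 0 its face stands at vise y +135 mm. The quick-slide carriage moves straight and stays where it is left; it drags with about 6 N, plus 1.5 N at 0.1 m/s.
- jaw_back (a point): Middle of the flat back of the front jaw (the side towards the handwheel), where a hand pushes it; 22 mm above the bed; the flat is 70 mm wide and reaches up to 44 mm above the bed. It lies 34 mm behind (+y of) the jaw's face.
- wheel: Bystander: model car wheel lying flat, 68 mm diameter, 30 mm thick. Origin at the centre of its underside.
- motor: Bystander: small electric motor standing upright, 42 mm diameter, 52 mm tall with its shaft. Origin at the centre of its underside.
- tape: Bystander: roll of paper tape lying flat, 90 mm diameter, 25 mm high. Origin at the centre of its underside.
- glue: Bystander: clear glue bottle, 36 mm diameter, 110 mm tall, standing. Origin at the centre of its underside.
Things that resemble listed ones, but are neither listed nor needed, are in the scene too. There is more than one size of the part that bears tube_center; the job needs the largest.

How it is judged (in metres and radians):
On the way:
1. the tube is held lightly home by the fingers, square against the back jaw (over 1 N), before the front jaw touches it (contact force between tube and backrail above 1 N and contact force between the fingers and tube above 1 N and contact force between jaw and tube below 0.2 N and angle between the x axis of tube_center and the x axis of vise, either way round below 0.04 rad and height (world z) of tube_center below 0.07 m), for 0.3 s.
At the end, for the whole second after the job is handed in: the tube lies on the bed, square to within 0.04 rad and at rest, nipped between the jaws: each jaw presses on it with more than 1 N; everything is let go (contact force between tube and backrail above 1 N and contact force between jaw and tube above 1 N and angle between the x axis of tube_center and the x axis of vise, either way round below 0.04 rad and height (world z) of tube_center below 0.07 m and linear speed of tube below 0.005 m/s and velocity of joint jaw below 0.003 m/s); the robot touches nothing.
It fails at once if the tube pressed against the back jaw with over 20 N (contact force between tube and backrail above 20 N).
It fails at once if the front jaw pressed on the tube with over 20 N (contact force between jaw and tube above 20 N).
It fails at once if the fingers pressed on the tube with over 20 N (contact force between the fingers and tube above 20 N).
It fails at once if the tube lifted off the bed by over 12 mm (height (world z) of tube_center above 0.078 m).
It fails at once if a bystander moved by over 20 mm (distance of any of wheel, motor, tape, glue from where it was at the start of the episode above 0.02 m).
It also fails if it takes over 67 s, if anything falls off the work surface, if the arm or the gripper's body presses on something with over 40 N, if the wrist force passes 120 N, or if a joint passes its speed limit or range.

## Robot

A 6-joint arm with a two-finger parallel gripper is mounted at the origin on the work surface. World frame = base frame: x ahead of the robot, y to its left, z up, the work surface at z = 0. Lengths are in mm, angles in rad, forces in N, time in s.
With the tool pointing down it reaches from about 350 to 725 mm from the base axis. Payload 6 kg.
Tool frame: the origin (TCP) lies at the very end of the fingers, on their centre line; the grasp point (between the pads) lies hold_point_z behind it (hold_point_z is the distance from the TCP to the grasp point, in mm); z points along the fingers, y is the line along which they close (so a half turn about z gives the same grasp; the last joint's range is limited). The gripper opens to 85 mm and grips with 20 to 120 N. Pads are 22 mm wide; open, the fingers measure 114 mm over their backs; the gripper's body (76 mm by 85 mm) begins 54 mm behind the grasp point. The pads swing forward as they close: fully open they stand 13 mm farther back than shut.
Start: joints at [1.618, 0.04, 0.085, 0, -1.615, -0.334], TCP at [169.705, 575.474, 198.561] pointing down, gripper open.
Joint ranges: [-2.56, 2.56], [-1.29, 2.01], [-1.08, 1.49], [-3.29, 1.98], [-2.81, -0.18], [-2.99, 2.99]. Speed limits (rad/s): [2.57, 2.57, 3.01, 3.14, 3.14, 3.14].

## Interface

Orientations are given as a unit quaternion [x, y, z, w].
In Python, from bench import state, read_camera, sign_off, find_in, outline_of, hold_point_z gives the robot as it stands.
- The arm moves only by the shell command python3 -m creep 'ROWS'. ROWS is JSON, a list of rows, each an object of numbers: "wx", "wy", "wz": the turn, a rotation vector about the world's x, y, z in degrees; "x", "y", "z": the shift along the world's x, y, z in mm; "claw": the opening, from 0 (shut) to 1 (fully open). A call has exactly 8 rows; each row is the pose to reach, as a shift and turn from the pose commanded when the call began; what a row does not reach only later rows make up. A row lasts 1/8 s, in which the tool goes at most 62.5 mm and 10.7 degrees, less where a joint would pass 70% of its speed; a pose out of reach is approached as far as the arm can. A call with a gripper value outside its range is refused whole. The fingers move at their own pace and stop on an object; the grip force is fixed at half the most. Time passes only in rows, so rows that repeat a pose let the fingers close, or fill a call up. It gives the time, the measured TCP pose, the force, the opening and the grip force at its end, in the units of the state.
- state(): the state, without advancing time (a new reading comes with each control period).
- read_camera(name): name is "scene" or "top"; returns a dict with "pixels" (480x640x3 uint8, red, green, blue), "fov_y" (degrees; the focal length in pixels is half the picture's height over the tangent of half this angle, whatever the lens; pixels are square), "cx", "cy" (the principal point, pixels), "origin" and "attitude" of the camera in the world. Camera axes: x right, y down, z forward; pixel columns grow to the right and rows downward; lengths in mm; the calibration is good to about 2 mm. A picture is of the moment at which its call begins. There is no depth.
- sign_off(): hands the job in; it is judged then, once.
Trained networks look in a picture, given as the dict that the camera call returned (one of the last four; its "shot" number tells which), for a name from the list of things; names that differ only in an ending like _2 or _b are one class to them, and where a whole thing is asked for, a point or a joint stands for the part that bears it (a point fixed in the world has none). Each returns a list of dicts, best first, with "conf" (0 to 1); they miss things now and then, are a little off and sometimes report something else, mostly with a low value. They report only what shows in the picture. A call takes as long as a camera call. They do not tell look-alikes from the thing itself.
- find_in(target, picture): "point" ([column, row] in pixels, amid what is visible of it).
- outline_of(target, picture): "region" (480x640 bool, what is visible of it) and "point" ([column, row] in pixels, amid what is visible of it).
The state is a dict: "time_s": time; "joints": joint angles; "dq": joint speeds; "tau": joint torques, N m; "position": TCP position; "ee_rot": TCP orientation; "contact_force": force on the tool from outside, world axes, zero at the start; "wrist_torque": the same for the moment, N m; "finger_gap": finger opening in mm; "grip_force": force on a finger pad.
Only numpy, scipy, OpenCV 4.12 (cv2) and the standard library are available. Lean on these libraries where they do the work, as an engineer would, in place of code of your own. Each camera call takes 0.05 s, during which the arm holds its last target. There are 200 camera calls.

## Working session

There is one attempt and no reset: what is moved stays moved. The work goes in short steps, Python scripts to look and compute and a shell command to move; the robot and the scene stay as the last step left them, time stands still between calls to the robot, and variables do not carry over. Pictures are saved under pics/ and viewed, at most 10 in all, crops included, and the job is handed in when it is done.

```bash
ls; mkdir -p pics
cat > h.py <<'E'
import numpy as np,cv2
from scipy.spatial.transform import Rotation as R
from bench import *
def K(p):
    f=240/np.tan(np.radians(p["fov_y"])/2); return f
def att(p):
    a=np.array(p["attitude"]); return R.from_quat(a).as_matrix() if a.size==4 else a.reshape(3,3)
def w(p,uv,z):
    d=att(p)@np.array([(uv[0]-p["cx"])/K(p),(uv[1]-p["cy"])/K(p),1]); o=np.array(p["origin"]); return o+d*(z-o[2])/d[2]
def px(p,X):
    c=att(p).T@(np.array(X)-p["origin"]); return c[:2]/c[2]*K(p)+[p["cx"],p["cy"]]
E
python3 - <<'E'
from h import *
for n in["scene","top"]:
    p=read_camera(n); cv2.imwrite(f"pics/{n}0.png",p["pixels"][:,:,::-1]); print(n,p["origin"],p["attitude"],p["fov_y"],p["cx"],p["cy"])
    for t,z in[("vise",50),("backrail",86),("tube_center",66),("jaw",95),("jaw_back",72),("wheel",30),("motor",40),("tape",25),("glue",60)]:
        for r in find_in(t,p)[:4]: print(t,round(r["conf"],2),np.round(r["point"]),np.round(w(p,r["point"],z)))
print(state(),hold_point_z)
E
```

```text
pics
scene [1029.07419945 -292.71832073  981.22000378] [ 0.84224067  0.47419873 -0.12276201 -0.22515706] 53.35402104214316 326.08928534458175 246.66726170592824
vise 0.78 [320. 225.] [522.   6.  50.]
backrail 0.59 [266. 254.] [ 545. -140.   86.]
backrail 0.39 [314. 233.] [552. -26.  86.]
tube_center 0.91 [312. 227.] [526. -16.  66.]
tube_center 0.91 [280. 188.] [392. -26.  66.]
tube_center 0.73 [333. 329.] [ 756. -103.   66.]
tube_center 0.51 [169. 366.] [ 656. -413.   66.]
jaw 0.62 [359. 196.] [526. 108.  95.]
jaw_back 0.75 [360. 195.] [512. 123.  72.]
wheel 0.57 [154. 292.] [ 472. -384.   30.]
motor 0.93 [404. 318.] [805.  41.  40.]
tape 0.79 [169. 366.] [ 640. -417.   25.]
glue 0.64 [491. 190.] [652. 405.  60.]
glue 0.45 [362. 196.] [509. 130.  60.]
top [ 465.48196527   -5.96321827 1337.01208387] [-0.70305412  0.71000201 -0.0286328   0.02814639] 50.46871161334906 314.5702797176178 244.85995586042674
vise 0.93 [303. 269.] [509.  22.  50.]
backrail 0.9 [373. 252.] [ 546. -152.   86.]
tube_center 0.9 [322. 260.] [530. -26.  66.]
tube_center 0.71 [346. 182.] [725. -88.  66.]
tube_cent
[... 323 characters left out ...]
47e+00,  4.02107506e-02,  8.47823965e-02,  1.74715396e-05,
       -1.61550938e+00, -3.33673137e-01]), 'dq': array([-5.53508729e-04,  3.79201996e-05, -1.10501910e-04,  3.57244079e-05,
        4.94292592e-04,  1.23729150e-03]), 'tau': array([ 1.37598523e-03, -3.67923403e+01,  3.47439766e+01,  6.93342045e+00,
       -9.73596470e-04, -2.47179983e-07]), 'position': array([169.73048123, 575.4590544 , 198.54884601]), 'ee_rot': array([ 9.89735626e-01, -1.42910408e-01,  2.19411493e-05,  6.77754397e-05]), 'contact_force': array([-1.00392098, -0.21318023,  0.23989597]), 'wrist_torque': array([-0.04765589, -0.00460345, -0.0200603 ]), 'grip_force': 0.0, 'finger_gap': 85.12207408276993} 18.700000000000003
```

View pics/scene0.png

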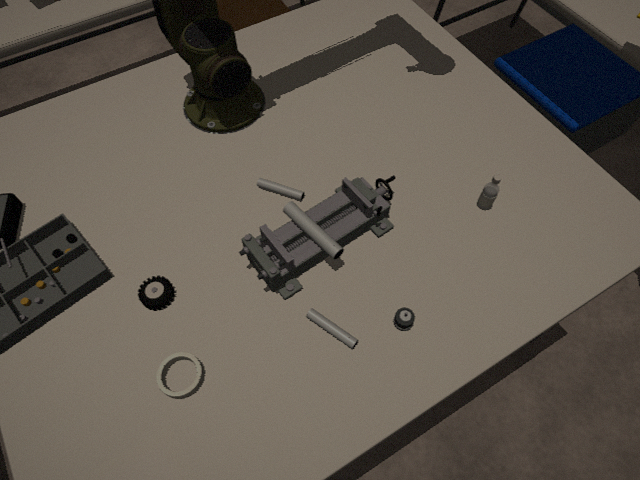

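View pics/top0.png

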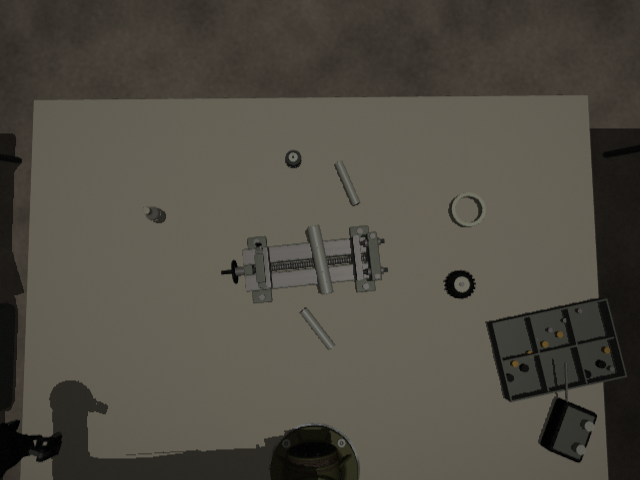

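The scene view shows three tubes: on the vise (312,230), on the table at (280,188) and at (333,329). In the top view they are at (319,260), (317,328) and (346,182). The one lying across the vise bed is the largest, so I choose it and check with a close crop.

Run:
```python
from h import *
p=read_camera("top")
im=p["pixels"][220:315,210:400]; im=cv2.convertScaleAbs(cv2.resize(im,None,fx=4.2,fy=4.2,interpolation=cv2.INTER_CUBIC),alpha=1.8)
cv2.imwrite("pics/crop.png",im[:,:,::-1])
for t,z in[("tube_center",66),("jaw",95),("backrail",86),("vise",50)]:
    for r in outline_of(t,p)[:3]:
        m=r["region"].astype(np.uint8); ys,xs=np.nonzero(m); 
        P=np.array([w(p,c,z)[:2] for c in zip(xs,ys)]).astype(np.float32); (c,s,a)=cv2.minAreaRect(P)
        e,v=np.linalg.eigh(np.cov(P.T)); print(t,round(r["conf"],2),np.round(c),np.round(s),round(a,1),"mean",P.mean(0).round(1),"ang",np.degrees(np.arctan2(v[1,1],v[0,1])).round(1))
```

```text
tube_center 0.85 [725. -90.] [119.  25.] 24.3 mean [723.9 -91.1] ang -157.4
tube_center 0.56 [533. -20.] [172.  34.] 12.2 mean [532.5 -19.8] ang -168.4
tube_center 0.55 [361. -11.] [119.  24.] 37.1 mean [361.3 -11.4] ang -143.0
jaw 0.75 [519. 121.] [107.  37.] 4.2 mean [514.7 120.2] ang -174.0
backrail 0.73 [ 537. -138.] [114.  75.] 6.7 mean [ 534.6 -136.7] ang -176.1
vise 0.57 [521.  21.] [169. 419.] 5.7 mean [522.9   6.7] ang 95.6
```

View pics/crop.png

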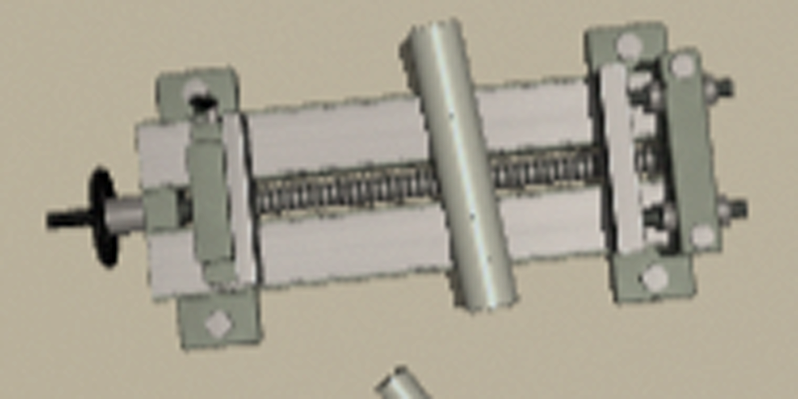

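The crop shows the chosen tube whole, lying across the screw: ends about (432,25) and (487,305). Its jaws are free; the front jaw plate is at (230-258, 112-285), the back jaw's left top edge runs (602,65)-(615,250). Now I compute the vise frame.

Run:
```python
from h import *
p=read_camera("top")
c=lambda u,v,z:w(p,(210+u/4.2-.4,220+v/4.2-.4),z)[:2].round(1)
def seg(n,a,b,z):
    A,B=c(*a,z),c(*b,z);d=B-A;print(n,A,B,"len",np.hypot(*d).round(1),"deg",np.degrees(np.arctan2(d[1],d[0])).round(2))
seg("bed top edge",(595,82),(248,113),50); seg("bed bot edge",(606,257),(258,284),50)
seg("back jaw face top",(615,250),(602,65),95)
seg("front jaw face top",(244,283),(226,116),95)
seg("backrail right",(720,250),(700,55),86); seg("rail left",(690,245),(668,55),86)
seg("screw",(600,160),(258,194),45)
seg("bed end",(150,298),(137,122),50)
```

```text
bed top edge [ 582.8 -100.6] [566.  109.1] len 210.4 deg 94.58
bed bot edge [ 477.2 -105.6] [463.1 103.4] len 209.5 deg 93.86
back jaw face top [ 480.8 -107.4] [ 588.6 -101.6] len 108.0 deg 3.08
front jaw face top [463.9 107.6] [560.9 117.9] len 97.5 deg 6.06
backrail right [ 480.3 -169.4] [ 594.8 -160. ] len 114.9 deg 4.69
rail left [ 483.4 -151.9] [ 595.  -141.2] len 112.1 deg 5.48
screw [ 535.8 -103.3] [517.3 103.6] len 207.7 deg 95.11
bed end [455.4 168.1] [561.2 176.1] len 106.1 deg 4.32
```

```bash
python3 -m creep '[{"x":30,"y":-40,"wz":-7},{"x":70,"y":-95,"wz":-15},{"x":110,"y":-150,"wz":-23},{"x":150,"y":-205,"wz":-31},{"x":190,"y":-260,"wz":-39},{"x":230,"y":-310,"wz":-47},{"x":265,"y":-360,"wz":-55},{"x":295,"y":-410,"wz":-63}]'; python3 -m creep '[{"x":15,"y":-40,"wz":-3},{"x":35,"y":-80,"wz":-6},{"x":54,"y":-122,"wz":-6},{"x":54,"y":-122,"z":-30,"wz":-6},{"x":54,"y":-122,"z":-60,"wz":-6},{"x":54,"y":-122,"z":-85,"wz":-6},{"x":54,"y":-122,"z":-100,"wz":-6},{"x":54,"y":-122,"z":-100,"wz":-6}]'
python3 - <<'E'
from h import *
s=state();print(R.from_quat(s["ee_rot"]).as_matrix().round(3))
E
```

```text
[[ 0.959 -0.283 -0.   ]
 [-0.283 -0.959 -0.   ]
 [ 0.     0.    -1.   ]]invalid input at $[0]: expected keys wx, wy, wz, x, y, z, claw
invalid input at $[0]: expected keys wx, wy, wz, x, y, z, claw
```

All keys are needed in every row.

```bash
python3 -m creep '[{"x":30,"y":-40,"z":0,"wx":0,"wy":0,"wz":-7,"claw":1},{"x":70,"y":-95,"z":0,"wx":0,"wy":0,"wz":-15,"claw":1},{"x":110,"y":-150,"z":0,"wx":0,"wy":0,"wz":-23,"claw":1},{"x":150,"y":-205,"z":0,"wx":0,"wy":0,"wz":-31,"claw":1},{"x":190,"y":-260,"z":0,"wx":0,"wy":0,"wz":-39,"claw":1},{"x":230,"y":-310,"z":0,"wx":0,"wy":0,"wz":-47,"claw":1},{"x":265,"y":-360,"z":0,"wx":0,"wy":0,"wz":-55,"claw":1},{"x":295,"y":-410,"z":0,"wx":0,"wy":0,"wz":-63,"claw":1}]'
python3 -m creep '[{"x":15,"y":-40,"z":0,"wx":0,"wy":0,"wz":-3,"claw":1},{"x":35,"y":-80,"z":0,"wx":0,"wy":0,"wz":-6,"claw":1},{"x":54,"y":-122,"z":0,"wx":0,"wy":0,"wz":-6,"claw":1},{"x":54,"y":-122,"z":-20,"wx":0,"wy":0,"wz":-6,"claw":1},{"x":54,"y":-122,"z":-50,"wx":0,"wy":0,"wz":-6,"claw":1},{"x":54,"y":-122,"z":-80,"wx":0,"wy":0,"wz":-6,"claw":1},{"x":54,"y":-122,"z":-100,"wx":0,"wy":0,"wz":-6,"claw":1},{"x":54,"y":-122,"z":-100,"wx":0,"wy":0,"wz":-6,"claw":1}]'
python3 - <<'E'
from h import *
s=state();print(R.from_quat(s["ee_rot"]).as_matrix().round(3))
p=read_camera("scene")
im=p["pixels"][120:320,200:467]; im=cv2.convertScaleAbs(cv2.resize(im,None,fx=3,fy=3,interpolation=cv2.INTER_CUBIC),alpha=1.6)
cv2.imwrite("pics/s1.png",im[:,:,::-1])
E
```

```text
time_s: 2.3
position: [456.1, 178.8, 198.8]
ee_rot: [0.768, -0.641, 0.0, -0.0]
contact_force: [0.5, 0.2, 0.3]
finger_gap: 85.1
grip_force: 0.0
time_s: 3.3
position: [508.4, 58.2, 97.3]
ee_rot: [0.735, -0.678, -0.001, 0.001]
contact_force: [-0.1, -0.4, 1.0]
finger_gap: 85.4
grip_force: 0.0
[[ 0.08  -0.997 -0.002]
 [-0.997 -0.08  -0.001]
 [ 0.001  0.003 -1.   ]]
```

View pics/s1.png

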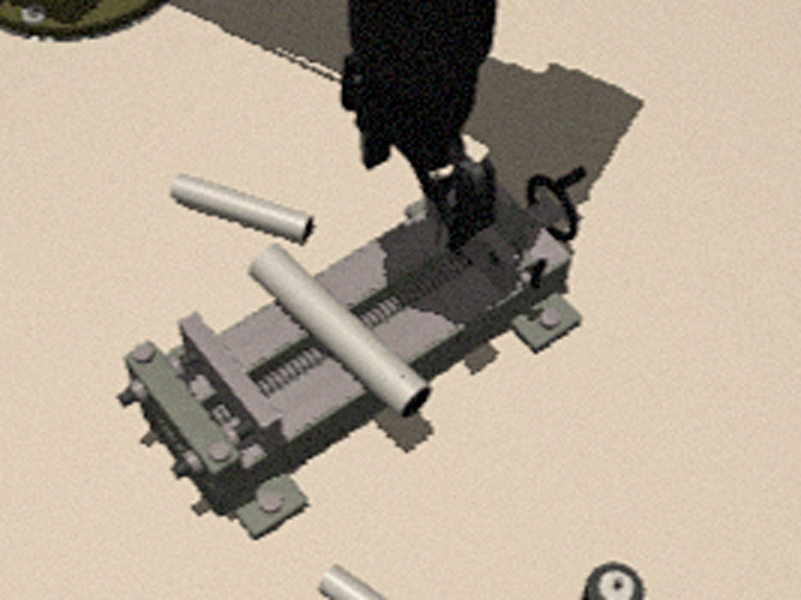

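The view shows the fingers over the bed in front of the front jaw (around (470,210)), tube clear. I shift to the tube and go down gently.

```bash
python3 -m creep '[{"x":8,"y":-15,"z":0,"wx":0,"wy":0,"wz":0,"claw":1},{"x":15,"y":-30,"z":0,"wx":0,"wy":0,"wz":0,"claw":1},{"x":15,"y":-30,"z":-15,"wx":0,"wy":0,"wz":0,"claw":1},{"x":15,"y":-30,"z":-30,"wx":0,"wy":0,"wz":0,"claw":1},{"x":15,"y":-30,"z":-37,"wx":0,"wy":0,"wz":0,"claw":1},{"x":15,"y":-30,"z":-42,"wx":0,"wy":0,"wz":0,"claw":1},{"x":15,"y":-30,"z":-44,"wx":0,"wy":0,"wz":0,"claw":1},{"x":15,"y":-30,"z":-44,"wx":0,"wy":0,"wz":0,"claw":1}]'
python3 - <<'E'
from h import *
p=read_camera("scene")
im=p["pixels"][140:290,240:440]; im=cv2.convertScaleAbs(cv2.resize(im,None,fx=4,fy=4,interpolation=cv2.INTER_CUBIC),alpha=2.2,beta=15)
cv2.imwrite("pics/s2.png",im[:,:,::-1])
E
```

```text
time_s: 4.35
position: [524.3, 28.7, 54.8]
ee_rot: [0.735, -0.678, 0.0, -0.0]
contact_force: [0.6, 0.0, 0.5]
finger_gap: 85.2
grip_force: 0.0
```

View pics/s2.png

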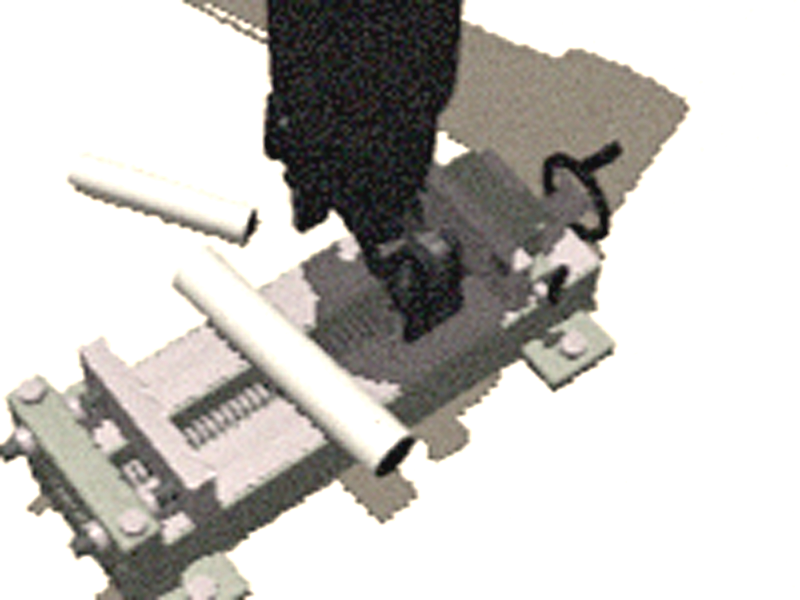

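The fingertips are just above the bed (around (420,335)), still behind the tube; no contact yet. Feel downward further.

```bash
python3 -m creep '[{"x":0,"y":0,"z":-1,"wx":0,"wy":0,"wz":0,"claw":1},{"x":0,"y":0,"z":-2,"wx":0,"wy":0,"wz":0,"claw":1},{"x":0,"y":0,"z":-3,"wx":0,"wy":0,"wz":0,"claw":1},{"x":0,"y":0,"z":-4,"wx":0,"wy":0,"wz":0,"claw":1},{"x":0,"y":0,"z":-5,"wx":0,"wy":0,"wz":0,"claw":1},{"x":0,"y":0,"z":-5,"wx":0,"wy":0,"wz":0,"claw":1},{"x":0,"y":0,"z":-5,"wx":0,"wy":0,"wz":0,"claw":1},{"x":0,"y":0,"z":-5,"wx":0,"wy":0,"wz":0,"claw":1}]'
```

```text
time_s: 5.4
position: [524.2, 28.5, 49.6]
ee_rot: [0.735, -0.678, -0.0, 0.0]
contact_force: [0.3, 0.3, -0.1]
finger_gap: 85.1
grip_force: 0.0
```

```bash
python3 -m creep '[{"x":0,"y":0,"z":-2,"wx":0,"wy":0,"wz":0,"claw":1},{"x":0,"y":0,"z":-4,"wx":0,"wy":0,"wz":0,"claw":1},{"x":0,"y":-4,"z":-5,"wx":0,"wy":0,"wz":0,"claw":1},{"x":1,"y":-8,"z":-5,"wx":0,"wy":0,"wz":0,"claw":1},{"x":1,"y":-12,"z":-5,"wx":0,"wy":0,"wz":0,"claw":1},{"x":1,"y":-16,"z":-5,"wx":0,"wy":0,"wz":0,"claw":1},{"x":2,"y":-20,"z":-5,"wx":0,"wy":0,"wz":0,"claw":1},{"x":2,"y":-24,"z":-5,"wx":0,"wy":0,"wz":0,"claw":1}]'
python3 -m creep '[{"x":0,"y":-4,"z":0,"wx":0,"wy":0,"wz":0,"claw":1},{"x":1,"y":-8,"z":0,"wx":0,"wy":0,"wz":0,"claw":1},{"x":1,"y":-12,"z":0,"wx":0,"wy":0,"wz":0,"claw":1},{"x":1,"y":-16,"z":0,"wx":0,"wy":0,"wz":0,"claw":1},{"x":2,"y":-20,"z":0,"wx":0,"wy":0,"wz":0,"claw":1},{"x":2,"y":-24,"z":0,"wx":0,"wy":0,"wz":0,"claw":1},{"x":2,"y":-28,"z":0,"wx":0,"wy":0,"wz":0,"claw":1},{"x":2,"y":-30,"z":0,"wx":0,"wy":0,"wz":0,"claw":1}]'
python3 - <<'E'
from h import *
p=read_camera("scene")
im=p["pixels"][160:310,220:420]; im=cv2.convertScaleAbs(cv2.resize(im,None,fx=4,fy=4,interpolation=cv2.INTER_CUBIC),alpha=2.0,beta=10)
cv2.imwrite("pics/s3.png",im[:,:,::-1])
E
```

```text
time_s: 6.4
position: [526.3, 4.2, 44.6]
ee_rot: [0.735, -0.678, 0.0, 0.0]
contact_force: [-0.3, -0.1, 0.9]
finger_gap: 85.6
grip_force: 0.0
time_s: 7.4
position: [528.2, -25.7, 44.6]
ee_rot: [0.735, -0.678, -0.0, 0.0]
contact_force: [0.7, 0.4, 0.2]
finger_gap: 85.3
grip_force: 0.0
```

View pics/s3.png

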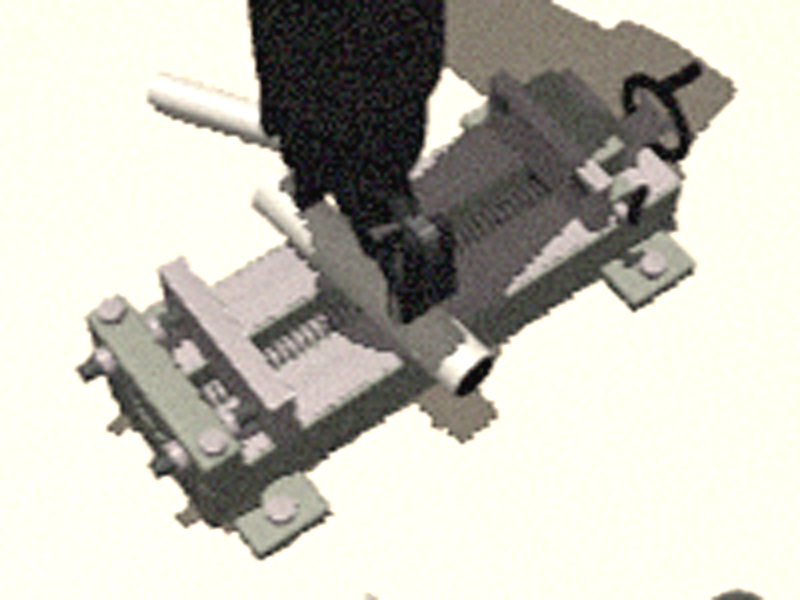

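The tube ((255,190)-(470,370)) is rolling ahead of the fingers and has become nearly square. Continue, slower.

```bash
python3 -m creep '[{"x":0,"y":-2,"z":0,"wx":0,"wy":0,"wz":0,"claw":1},{"x":0,"y":-4,"z":0,"wx":0,"wy":0,"wz":0,"claw":1},{"x":0,"y":-6,"z":0,"wx":0,"wy":0,"wz":0,"claw":1},{"x":1,"y":-8,"z":0,"wx":0,"wy":0,"wz":0,"claw":1},{"x":1,"y":-10,"z":0,"wx":0,"wy":0,"wz":0,"claw":1},{"x":1,"y":-12,"z":0,"wx":0,"wy":0,"wz":0,"claw":1},{"x":1,"y":-14,"z":0,"wx":0,"wy":0,"wz":0,"claw":1},{"x":1,"y":-16,"z":0,"wx":0,"wy":0,"wz":0,"claw":1}]'
python3 -m creep '[{"x":0,"y":-1,"z":0,"wx":0,"wy":0,"wz":0,"claw":1},{"x":0,"y":-2,"z":0,"wx":0,"wy":0,"wz":0,"claw":1},{"x":0,"y":-3,"z":0,"wx":0,"wy":0,"wz":0,"claw":1},{"x":0,"y":-4,"z":0,"wx":0,"wy":0,"wz":0,"claw":1},{"x":0,"y":-5,"z":0,"wx":0,"wy":0,"wz":0,"claw":1},{"x":0,"y":-6,"z":0,"wx":0,"wy":0,"wz":0,"claw":1},{"x":1,"y":-7,"z":0,"wx":0,"wy":0,"wz":0,"claw":1},{"x":1,"y":-7,"z":0,"wx":0,"wy":0,"wz":0,"claw":1}]'
python3 - <<'E'
from h import *
p=read_camera("scene")
im=p["pixels"][180:300,220:380]; im=cv2.convertScaleAbs(cv2.resize(im,None,fx=5,fy=5,interpolation=cv2.INTER_CUBIC),alpha=2.0,beta=10)
cv2.imwrite("pics/s4.png",im[:,:,::-1])
E
```

```text
time_s: 8.45
position: [529.2, -41.6, 44.5]
ee_rot: [0.735, -0.678, -0.0, 0.0]
contact_force: [0.1, -0.5, 0.1]
finger_gap: 85.8
grip_force: 0.0
time_s: 9.45
position: [530.2, -48.5, 44.6]
ee_rot: [0.735, -0.678, -0.0, 0.0]
contact_force: [0.3, 0.4, 0.8]
finger_gap: 85.2
grip_force: 0.0
```

View pics/s4.png

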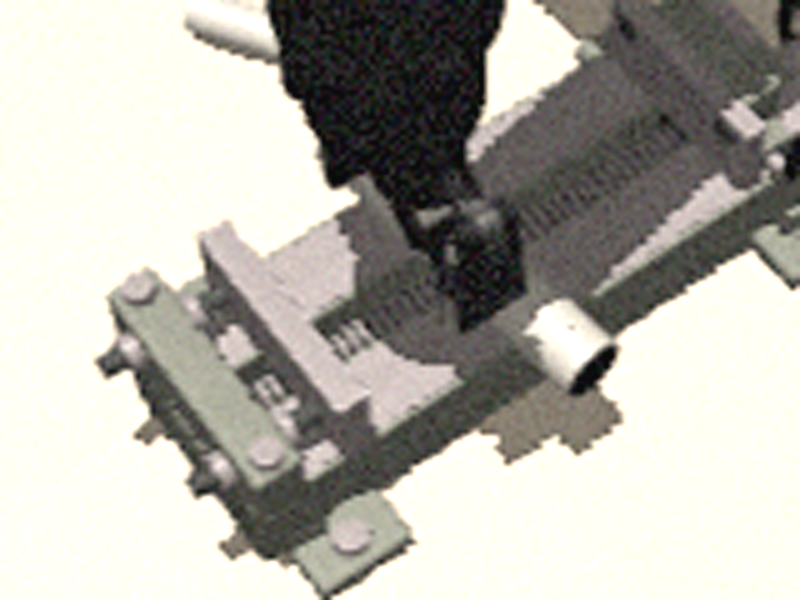

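The tube end is still at about full-image (335,249), as before the push; the tube seems not to have moved, with the fingers overlapping it. I check by projection before going on.

Run:
```python
from h import *
s=state();q=s["position"];M=R.from_quat(s["ee_rot"]).as_matrix()
p=read_camera("scene")
im=p["pixels"].copy()
for dy in(-1,1):
  for z in(-13,-25,-40): 
    X=q+M@np.array([0,50*dy,z]); print(dy,z,X.round(0),((px(p,X)-[220,180])*5).round())
print("tcp",((px(p,q)-[220,180])*5).round())
for n in("scene","top"):
  p=read_camera(n)
  for t,z in(("tube_center",66),("jaw",95),("backrail",86)):
    for r in outline_of(t,p)[:3]:
        ys,xs=np.nonzero(r["region"]);P=np.array([w(p,c,z)[:2] for c in zip(xs,ys)]).astype(np.float32);c,sz,a=cv2.minAreaRect(P); print(n,t,round(r["conf"],2),np.round(c),np.round(sz),round(a,1),w(p,r["point"],z).round(0))
im=p["pixels"][220:315,230:400]; im=cv2.convertScaleAbs(cv2.resize(im,None,fx=4.5,fy=4.5,interpolation=cv2.INTER_CUBIC),alpha=2.5)
cv2.imwrite("pics/t5.png",im[:,:,::-1])
```

```text
-1 -13 [580. -45.  58.] [468. 362.]
-1 -25 [580. -45.  70.] [467. 349.]
-1 -40 [580. -45.  85.] [467. 332.]
1 -13 [480. -52.  58.] [342. 207.]
1 -25 [480. -52.  70.] [340. 193.]
1 -40 [480. -52.  85.] [338. 175.]
tcp [405. 298.]
scene tube_center 0.97 [ 752. -103.] [117.  24.] 21.8 [ 756. -102.   66.]
scene tube_center 0.64 [546. -14.] [151.  35.] 11.5 [590. -11.  66.]
scene tube_center 0.42 [366. -48.] [48. 23.] 36.8 [369. -55.  66.]
scene jaw 0.86 [527. 112.] [123.  57.] 7.9 [530. 115.  95.]
scene backrail 0.85 [ 545. -142.] [132.  81.] 5.9 [ 544. -144.   86.]
top tube_center 0.95 [362. -12.] [117.  26.] 37.3 [366.  -8.  66.]
top tube_center 0.9 [726. -91.] [120.  29.] 24.7 [731. -91.  66.]
top tube_center 0.46 [533. -18.] [170.  25.] 10.7 [477. -33.  66.]
top backrail 0.92 [ 534. -155.] [ 74. 126.] 72.5 [ 529. -151.   86.]
top backrail 0.67 [522.  -9.] [161. 348.] 5.4 [ 501. -124.   86.]
```

View pics/t5.png

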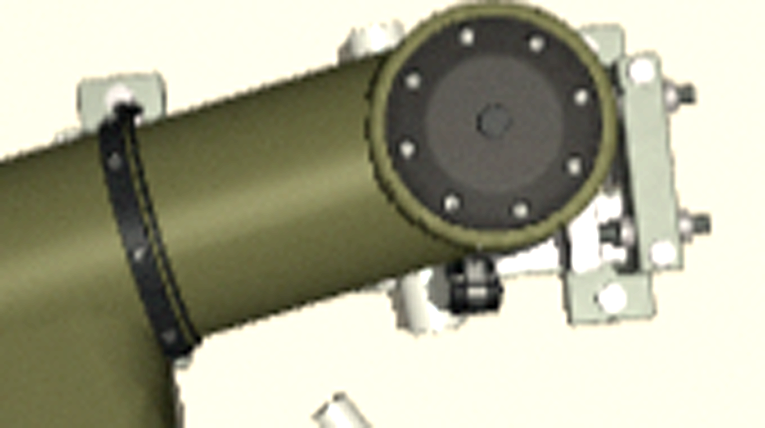

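The tube has not moved (still (533,-18), about 11°): the open fingertips stood at about z 85 and passed over it. I lift, go back behind the tube, half-close the fingers, and feel for the bed.

```bash
python3 -m creep '[{"x":0,"y":0,"z":25,"wx":0,"wy":0,"wz":0,"claw":1},{"x":0,"y":0,"z":50,"wx":0,"wy":0,"wz":0,"claw":0.5},{"x":-1,"y":20,"z":50,"wx":0,"wy":0,"wz":0,"claw":0.5},{"x":-3,"y":50,"z":50,"wx":0,"wy":0,"wz":0,"claw":0.5},{"x":-6,"y":82,"z":50,"wx":0,"wy":0,"wz":0,"claw":0.5},{"x":-6,"y":82,"z":40,"wx":0,"wy":0,"wz":0,"claw":0.5},{"x":-6,"y":82,"z":25,"wx":0,"wy":0,"wz":0,"claw":0.5},{"x":-6,"y":82,"z":18,"wx":0,"wy":0,"wz":0,"claw":0.5}]'
python3 - <<'E'
from h import *
s=state();q=s["position"];M=R.from_quat(s["ee_rot"]).as_matrix();print(q)
p=read_camera("scene"); o=np.array([270,140])
for d in(0,-8,-20,-40): print(d,((px(p,q+M@np.array([0,0,d]))-o)*5).round(),"finger -y tool, -y face",((px(p,q+M@np.array([11,-36,d]))-o)*5).round())
im=p["pixels"][140:260,270:430]; im=cv2.convertScaleAbs(cv2.resize(im,None,fx=5,fy=5,interpolation=cv2.INTER_CUBIC),alpha=3.5,beta=20)
cv2.imwrite("pics/s6.png",im[:,:,::-1])
E
```

```text
time_s: 10.95
position: [523.4, 32.6, 60.6]
ee_rot: [0.734, -0.679, -0.001, 0.001]
contact_force: [0.1, -0.1, -0.2]
finger_gap: 42.5
grip_force: 0.0
[523.38174462  32.6483806   60.64463269]
0 [299. 390.] finger -y tool, -y face [326. 457.]
-8 [300. 381.] finger -y tool, -y face [327. 447.]
-20 [300. 366.] finger -y tool, -y face [328. 433.]
-40 [301. 341.] finger -y tool, -y face [329. 409.]
```

View pics/s6.png

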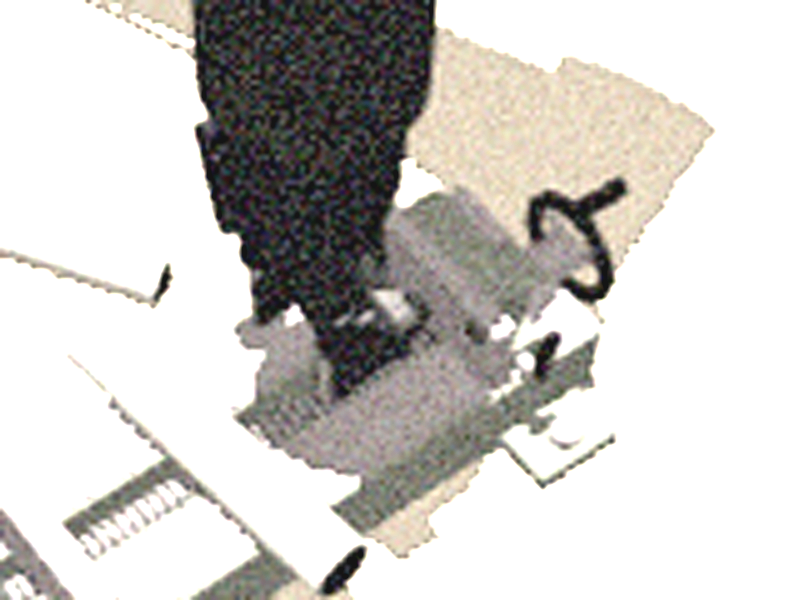

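The picture shows the half-open fingers' lower corner at (335,400), some 40 mm higher than the TCP reading would put it. Feel downward to settle it.

```bash
python3 -m creep '[{"x":0,"y":0,"z":-2,"wx":0,"wy":0,"wz":0,"claw":0.5},{"x":0,"y":0,"z":-4,"wx":0,"wy":0,"wz":0,"claw":0.5},{"x":0,"y":0,"z":-6,"wx":0,"wy":0,"wz":0,"claw":0.5},{"x":0,"y":0,"z":-8,"wx":0,"wy":0,"wz":0,"claw":0.5},{"x":0,"y":0,"z":-10,"wx":0,"wy":0,"wz":0,"claw":0.5},{"x":0,"y":0,"z":-11,"wx":0,"wy":0,"wz":0,"claw":0.5},{"x":0,"y":0,"z":-12,"wx":0,"wy":0,"wz":0,"claw":0.5},{"x":0,"y":0,"z":-13,"wx":0,"wy":0,"wz":0,"claw":0.5}]'
python3 -m creep '[{"x":0,"y":0,"z":-1,"wx":0,"wy":0,"wz":0,"claw":0.5},{"x":0,"y":0,"z":-2,"wx":0,"wy":0,"wz":0,"claw":0.5},{"x":0,"y":0,"z":-3,"wx":0,"wy":0,"wz":0,"claw":0.5},{"x":0,"y":0,"z":-3,"wx":0,"wy":0,"wz":0,"claw":0.5},{"x":0,"y":0,"z":-3,"wx":0,"wy":0,"wz":0,"claw":0.5},{"x":0,"y":0,"z":-3,"wx":0,"wy":0,"wz":0,"claw":0.5},{"x":0,"y":0,"z":-3,"wx":0,"wy":0,"wz":0,"claw":0.5},{"x":0,"y":0,"z":-3,"wx":0,"wy":0,"wz":0,"claw":0.5}]'
```

```text
time_s: 12.0
position: [524.2, 33.5, 49.6]
ee_rot: [0.735, -0.678, 0.0, 0.0]
contact_force: [-0.5, -0.5, -1.0]
finger_gap: 42.6
grip_force: 0.0
time_s: 13.0
position: [524.2, 33.5, 46.6]
ee_rot: [0.735, -0.678, -0.0, 0.0]
contact_force: [0.3, 0.2, 0.8]
finger_gap: 42.4
grip_force: 0.0
```

```bash
python3 -m creep '[{"x":0,"y":0,"z":-1,"wx":0,"wy":0,"wz":0,"claw":0.5},{"x":0,"y":0,"z":-2,"wx":0,"wy":0,"wz":0,"claw":0.5},{"x":0,"y":0,"z":-3,"wx":0,"wy":0,"wz":0,"claw":0.5},{"x":0,"y":0,"z":-4,"wx":0,"wy":0,"wz":0,"claw":0.5},{"x":0,"y":0,"z":-5,"wx":0,"wy":0,"wz":0,"claw":0.5},{"x":0,"y":0,"z":-5,"wx":0,"wy":0,"wz":0,"claw":0.5},{"x":0,"y":0,"z":-5,"wx":0,"wy":0,"wz":0,"claw":0.5},{"x":0,"y":0,"z":-5,"wx":0,"wy":0,"wz":0,"claw":0.5}]'
python3 - <<'E'
from h import *
s=state();print(s["joints"].round(3),s["tau"].round(2))
p=read_camera("scene")
a=find_in("jaw",p)[0];print(a)
im=p["pixels"][170:250,290:390]; im=cv2.convertScaleAbs(cv2.resize(im,None,fx=7,fy=7,interpolation=cv2.INTER_LINEAR),alpha=4,beta=0)
cv2.imwrite("pics/s7.png",im[:,:,::-1])
E
```

```text
time_s: 14.0
position: [524.2, 33.5, 41.6]
ee_rot: [0.735, -0.678, -0.0, 0.0]
contact_force: [0.5, 0.5, 0.7]
finger_gap: 42.4
grip_force: 0.0
[ 0.447 -0.122 -0.36   0.    -1.333 -0.368] [ -0.   -27.59  33.79   6.74  -0.     0.  ]
{'point': [363.6, 197.8], 'conf': 0.82}
```

View pics/s7.png

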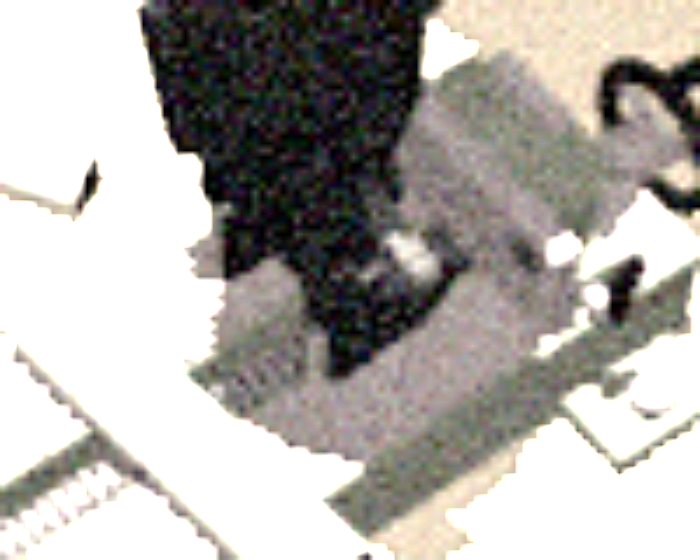

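The +x finger's lowest corner is at crop (340,380), i.e. full image (338.6,224.3); slot and bed visible below it. Intersect this ray with heights.

Run:
```python
from h import *
s=state();q=s["position"];M=R.from_quat(s["ee_rot"]).as_matrix()
p=read_camera("scene")
for c in((340,380),(228,278),(465,265)):
  print(c)
  for z in(42,50,60,70,80,90): print(z,(M.T@(w(p,(290+c[0]/7,170+c[1]/7),z)-q)).round(0))
for X in((560,105,95),(463,110,95)): print(px(p,X))
```

```text
(340, 380)
42 [-13. -15.  -0.]
50 [-10. -19.  -8.]
60 [ -6. -24. -18.]
70 [ -2. -29. -28.]
80 [  2. -34. -38.]
90 [  6. -39. -48.]
(228, 278)
42 [-6. 40. -0.]
50 [-3. 35. -8.]
60 [  1.  30. -18.]
70 [  5.  24. -28.]
80 [  9.  19. -38.]
90 [ 13.  13. -48.]
(465, 265)
42 [-75.  -3.  -0.]
50 [-71.  -7.  -8.]
60 [-66. -12. -18.]
70 [-62. -17. -28.]
80 [-57. -22. -38.]
90 [-52. -27. -48.]
[366.08894171 207.43968757]
[344.76493539 177.02060796]
```

Solving both tips symmetrically puts them about 24 mm behind the TCP at half opening (about 38 at full, which explains passing over the tube). So TCP z ≈ 35 gives tips near z 59. I lower and push a short way, then check numerically.

```bash
cat > chk.py <<'E'
from h import *
for n in("scene","top"):
  p=read_camera(n)
  for r in outline_of("tube_center",p):
    ys,xs=np.nonzero(r["region"]);P=np.array([w(p,c,66)[:2] for c in zip(xs,ys)]).astype(np.float32);c,sz,a=cv2.minAreaRect(P)
    if 430<c[0]<620: print(n,round(r["conf"],2),np.round(c),np.round(sz),round(a,1),"xmax end",P[P[:,0]>P[:,0].max()-12].mean(0).round(1),"xmin end",P[P[:,0]<P[:,0].min()+12].mean(0).round(1))
E
python3 -m creep '[{"x":0,"y":0,"z":-2,"wx":0,"wy":0,"wz":0,"claw":0.5},{"x":0,"y":0,"z":-4,"wx":0,"wy":0,"wz":0,"claw":0.5},{"x":0,"y":0,"z":-6,"wx":0,"wy":0,"wz":0,"claw":0.5},{"x":0,"y":-6,"z":-6,"wx":0,"wy":0,"wz":0,"claw":0.5},{"x":1,"y":-12,"z":-6,"wx":0,"wy":0,"wz":0,"claw":0.5},{"x":1,"y":-16,"z":-6,"wx":0,"wy":0,"wz":0,"claw":0.5},{"x":1,"y":-19,"z":-6,"wx":0,"wy":0,"wz":0,"claw":0.5},{"x":2,"y":-22,"z":-6,"wx":0,"wy":0,"wz":0,"claw":0.5}]'
python3 chk.py
python3 -m creep '[{"x":0,"y":-2,"z":0,"wx":0,"wy":0,"wz":0,"claw":0.5},{"x":0,"y":-4,"z":0,"wx":0,"wy":0,"wz":0,"claw":0.5},{"x":0,"y":-6,"z":0,"wx":0,"wy":0,"wz":0,"claw":0.5},{"x":1,"y":-8,"z":0,"wx":0,"wy":0,"wz":0,"claw":0.5},{"x":1,"y":-10,"z":0,"wx":0,"wy":0,"wz":0,"claw":0.5},{"x":1,"y":-12,"z":0,"wx":0,"wy":0,"wz":0,"claw":0.5},{"x":1,"y":-14,"z":0,"wx":0,"wy":0,"wz":0,"claw":0.5},{"x":1,"y":-16,"z":0,"wx":0,"wy":0,"wz":0,"claw":0.5}]'
python3 chk.py
```

```text
time_s: 15.15
position: [526.2, 11.3, 35.6]
ee_rot: [0.735, -0.678, -0.0, -0.0]
contact_force: [-0.3, 1.0, 0.9]
finger_gap: 42.8
grip_force: 0.0
scene 0.78 [530. -19.] [185.  36.] 11.5 xmax end [615.6  -5.4] xmin end [444.6 -32.4]
scene 0.65 [511. 125.] [127.  57.] 7.3 xmax end [567.2 126.4] xmin end [453.9 119. ]
top 0.48 [476. -31.] [58. 31.] 10.6 xmax end [500.7 -36.4] xmin end [453.2 -34. ]
time_s: 16.35
position: [529.3, -3.2, 39.7]
ee_rot: [0.735, -0.678, 0.001, -0.003]
contact_force: [-7.4, 8.0, 18.7]
finger_gap: 42.6
grip_force: 9.8
scene 0.59 [532. -24.] [184.  36.] 11.1 xmax end [616.9 -11.8] xmin end [447.3 -39.5]
scene 0.48 [ 497. -376.] [80. 69.] 11.6 xmax end [ 529.8 -376.9] xmin end [ 463.4 -375.3]
top 0.64 [469. -39.] [49. 34.] 13.3 xmax end [488.5 -39.9] xmin end [451.  -40.7]
```

The tips ride up on the tube (18 N): contact geometry says the tips are at about z 78, 40 mm behind the TCP. Back off up and away at once.

```bash
python3 -m creep '[{"x":0,"y":0,"z":5,"wx":0,"wy":0,"wz":0,"claw":0.5},{"x":0,"y":0,"z":10,"wx":0,"wy":0,"wz":0,"claw":0.5},{"x":0,"y":10,"z":15,"wx":0,"wy":0,"wz":0,"claw":0.5},{"x":-1,"y":22,"z":15,"wx":0,"wy":0,"wz":0,"claw":0.5},{"x":-2,"y":34,"z":15,"wx":0,"wy":0,"wz":0,"claw":0.5},{"x":-3,"y":40,"z":15,"wx":0,"wy":0,"wz":0,"claw":0.5},{"x":-3,"y":40,"z":5,"wx":0,"wy":0,"wz":0,"claw":0.5},{"x":-3,"y":40,"z":0,"wx":0,"wy":0,"wz":0,"claw":0.5}]'
python3 chk.py
```

```text
time_s: 17.55
position: [523.6, 35.4, 34.3]
ee_rot: [0.735, -0.678, -0.0, 0.001]
contact_force: [0.4, 0.3, -0.1]
finger_gap: 42.8
grip_force: 0.0
top 0.6 [535. -27.] [171.  32.] 11.1 xmax end [614.2 -14.4] xmin end [456.2 -40.5]
```

```bash
python3 -m creep '[{"x":0,"y":0,"z":-2,"wx":0,"wy":0,"wz":0,"claw":0.5},{"x":0,"y":0,"z":-4,"wx":0,"wy":0,"wz":0,"claw":0.5},{"x":0,"y":0,"z":-6,"wx":0,"wy":0,"wz":0,"claw":0.5},{"x":0,"y":0,"z":-8,"wx":0,"wy":0,"wz":0,"claw":0.5},{"x":0,"y":0,"z":-9,"wx":0,"wy":0,"wz":0,"claw":0.5},{"x":0,"y":0,"z":-10,"wx":0,"wy":0,"wz":0,"claw":0.5},{"x":0,"y":0,"z":-11,"wx":0,"wy":0,"wz":0,"claw":0.5},{"x":0,"y":0,"z":-11,"wx":0,"wy":0,"wz":0,"claw":0.5}]'
```

```text
time_s: 18.75
position: [524.1, 35.5, 24.5]
ee_rot: [0.735, -0.678, -0.0, 0.0]
contact_force: [-0.9, 0.2, 0.4]
finger_gap: 42.5
grip_force: 0.0
```

```bash
python3 -m creep '[{"x":0,"y":0,"z":-1,"wx":0,"wy":0,"wz":0,"claw":0.5},{"x":0,"y":0,"z":-2,"wx":0,"wy":0,"wz":0,"claw":0.5},{"x":0,"y":0,"z":-3,"wx":0,"wy":0,"wz":0,"claw":0.5},{"x":0,"y":0,"z":-4,"wx":0,"wy":0,"wz":0,"claw":0.5},{"x":0,"y":0,"z":-5,"wx":0,"wy":0,"wz":0,"claw":0.5},{"x":0,"y":0,"z":-6,"wx":0,"wy":0,"wz":0,"claw":0.5},{"x":0,"y":0,"z":-7,"wx":0,"wy":0,"wz":0,"claw":0.5},{"x":0,"y":0,"z":-7,"wx":0,"wy":0,"wz":0,"claw":0.5}]'
```

```text
time_s: 19.75
position: [524.1, 35.5, 17.5]
ee_rot: [0.735, -0.678, -0.0, 0.0]
contact_force: [0.2, 0.5, 0.7]
finger_gap: 42.4
grip_force: 0.0
```

```bash
python3 -m creep '[{"x":0,"y":0,"z":-1,"wx":0,"wy":0,"wz":0,"claw":0.5},{"x":0,"y":0,"z":-2,"wx":0,"wy":0,"wz":0,"claw":0.5},{"x":0,"y":0,"z":-3,"wx":0,"wy":0,"wz":0,"claw":0.5},{"x":0,"y":-4,"z":-3,"wx":0,"wy":0,"wz":0,"claw":0.5},{"x":1,"y":-9,"z":-3,"wx":0,"wy":0,"wz":0,"claw":0.5},{"x":1,"y":-14,"z":-3,"wx":0,"wy":0,"wz":0,"claw":0.5},{"x":2,"y":-19,"z":-3,"wx":0,"wy":0,"wz":0,"claw":0.5},{"x":2,"y":-23,"z":-3,"wx":0,"wy":0,"wz":0,"claw":0.5}]'
python3 -m creep '[{"x":0,"y":-1,"z":0,"wx":0,"wy":0,"wz":0,"claw":0.5},{"x":0,"y":-3,"z":0,"wx":0,"wy":0,"wz":0,"claw":0.5},{"x":0,"y":-5,"z":0,"wx":0,"wy":0,"wz":0,"claw":0.5},{"x":1,"y":-7,"z":0,"wx":0,"wy":0,"wz":0,"claw":0.5},{"x":1,"y":-9,"z":0,"wx":0,"wy":0,"wz":0,"claw":0.5},{"x":1,"y":-11,"z":0,"wx":0,"wy":0,"wz":0,"claw":0.5},{"x":1,"y":-13,"z":0,"wx":0,"wy":0,"wz":0,"claw":0.5},{"x":1,"y":-15,"z":0,"wx":0,"wy":0,"wz":0,"claw":0.5}]'
python3 chk.py
```

```text
time_s: 20.75
position: [527.3, 13.0, 15.6]
ee_rot: [0.735, -0.678, 0.0, -0.001]
contact_force: [-0.2, 3.3, 5.6]
finger_gap: 42.6
grip_force: 2.6
time_s: 21.75
position: [528.3, -1.9, 15.6]
ee_rot: [0.735, -0.678, 0.001, -0.001]
contact_force: [0.7, 4.2, 5.4]
finger_gap: 42.6
grip_force: 2.6
scene 0.7 [533. -29.] [182.  37.] 10.2 xmax end [616.8 -15.6] xmin end [449.4 -41.6]
top 0.53 [533. -33.] [168.  33.] 10.7 xmax end [617.6 -29. ] xmin end [455.6 -45.9]
```

The tips now touch the bed (5.5 N up at TCP 15.6), so the tip is 34 mm behind the TCP. Raise 4 mm and push.

```bash
python3 -m creep '[{"x":0,"y":0,"z":3,"wx":0,"wy":0,"wz":0,"claw":0.5},{"x":0,"y":0,"z":5,"wx":0,"wy":0,"wz":0,"claw":0.5},{"x":0,"y":-2,"z":5,"wx":0,"wy":0,"wz":0,"claw":0.5},{"x":0,"y":-4,"z":5,"wx":0,"wy":0,"wz":0,"claw":0.5},{"x":0,"y":-6,"z":5,"wx":0,"wy":0,"wz":0,"claw":0.5},{"x":1,"y":-8,"z":5,"wx":0,"wy":0,"wz":0,"claw":0.5},{"x":1,"y":-10,"z":5,"wx":0,"wy":0,"wz":0,"claw":0.5},{"x":1,"y":-12,"z":5,"wx":0,"wy":0,"wz":0,"claw":0.5}]'
python3 chk.py
```

```text
time_s: 22.95
position: [528.2, -14.6, 19.5]
ee_rot: [0.735, -0.678, -0.0, 0.0]
contact_force: [0.0, 0.2, -0.4]
finger_gap: 42.4
grip_force: 0.1
scene 0.63 [535. -43.] [185.  36.] 10.5 xmax end [620.5 -28.8] xmin end [449.6 -54. ]
top 0.76 [473. -55.] [46. 34.] 11.8 xmax end [490.9 -57.6] xmin end [455.6 -55.7]
```

```bash
python3 -m creep '[{"x":0,"y":-2,"z":0,"wx":0,"wy":0,"wz":0,"claw":0.5},{"x":0,"y":-4,"z":0,"wx":0,"wy":0,"wz":0,"claw":0.5},{"x":0,"y":-6,"z":0,"wx":0,"wy":0,"wz":0,"claw":0.5},{"x":1,"y":-8,"z":0,"wx":0,"wy":0,"wz":0,"claw":0.5},{"x":1,"y":-10,"z":0,"wx":0,"wy":0,"wz":0,"claw":0.5},{"x":1,"y":-12,"z":0,"wx":0,"wy":0,"wz":0,"claw":0.5},{"x":1,"y":-14,"z":0,"wx":0,"wy":0,"wz":0,"claw":0.5},{"x":1,"y":-16,"z":0,"wx":0,"wy":0,"wz":0,"claw":0.5}]'
python3 chk.py
```

```text
time_s: 24.15
position: [529.2, -30.6, 19.6]
ee_rot: [0.735, -0.678, -0.0, 0.0]
contact_force: [-0.7, -0.1, -0.0]
finger_gap: 42.7
grip_force: 0.0
scene 0.65 [539. -57.] [184.  36.] 10.7 xmax end [623.5 -45.3] xmin end [454.5 -71.2]
scene 0.63 [543.  25.] [184. 412.] 5.1 xmax end [ 643.6 -133.6] xmin end [452.5 120. ]
top 0.47 [476. -73.] [39. 33.] 13.3 xmax end [490.5 -74.9] xmin end [463.1 -73.6]
top 0.35 [ 540. -146.] [119.  82.] 1.2 xmax end [ 593. -143.] xmin end [ 486.4 -142.6]
```

```bash
python3 -m creep '[{"x":0,"y":-2,"z":0,"wx":0,"wy":0,"wz":0,"claw":0.5},{"x":0,"y":-4,"z":0,"wx":0,"wy":0,"wz":0,"claw":0.5},{"x":0,"y":-6,"z":0,"wx":0,"wy":0,"wz":0,"claw":0.5},{"x":1,"y":-8,"z":0,"wx":0,"wy":0,"wz":0,"claw":0.5},{"x":1,"y":-10,"z":0,"wx":0,"wy":0,"wz":0,"claw":0.5},{"x":1,"y":-12,"z":0,"wx":0,"wy":0,"wz":0,"claw":0.5},{"x":1,"y":-14,"z":0,"wx":0,"wy":0,"wz":0,"claw":0.5},{"x":1,"y":-16,"z":0,"wx":0,"wy":0,"wz":0,"claw":0.5}]'
python3 -m creep '[{"x":0,"y":-1,"z":0,"wx":0,"wy":0,"wz":0,"claw":0.5},{"x":0,"y":-2,"z":0,"wx":0,"wy":0,"wz":0,"claw":0.5},{"x":0,"y":-3,"z":0,"wx":0,"wy":0,"wz":0,"claw":0.5},{"x":0,"y":-4,"z":0,"wx":0,"wy":0,"wz":0,"claw":0.5},{"x":0,"y":-4,"z":0,"wx":0,"wy":0,"wz":0,"claw":0.5},{"x":0,"y":-5,"z":0,"wx":0,"wy":0,"wz":0,"claw":0.5},{"x":0,"y":-5,"z":0,"wx":0,"wy":0,"wz":0,"claw":0.5},{"x":0,"y":-5,"z":0,"wx":0,"wy":0,"wz":0,"claw":0.5}]'
python3 chk.py
```

```text
time_s: 25.35
position: [530.2, -46.6, 19.6]
ee_rot: [0.735, -0.678, -0.0, 0.0]
contact_force: [-0.8, 0.6, 0.1]
finger_gap: 42.6
grip_force: 0.0
time_s: 26.35
position: [530.1, -51.5, 19.5]
ee_rot: [0.735, -0.678, -0.0, 0.0]
contact_force: [0.0, -0.0, -0.3]
finger_gap: 42.6
grip_force: 0.0
scene 0.81 [542. -77.] [183.  34.] 11.1 xmax end [626.7 -65. ] xmin end [457.3 -90.1]
top 0.53 [478. -92.] [30. 32.] 89.4 xmax end [487.6 -94.3] xmin end [467.1 -92.7]
```

```bash
python3 -m creep '[{"x":0,"y":-1,"z":0,"wx":0,"wy":0,"wz":0,"claw":0.5},{"x":0,"y":-2,"z":0,"wx":0,"wy":0,"wz":0,"claw":0.5},{"x":0,"y":-3,"z":0,"wx":0,"wy":0,"wz":0,"claw":0.5},{"x":0,"y":-3.5,"z":0,"wx":0,"wy":0,"wz":0,"claw":0.5},{"x":0,"y":-4,"z":0,"wx":0,"wy":0,"wz":0,"claw":0.5},{"x":0,"y":-4.5,"z":0,"wx":0,"wy":0,"wz":0,"claw":0.5},{"x":0,"y":-5,"z":0,"wx":0,"wy":0,"wz":0,"claw":0.5},{"x":0,"y":-5,"z":0,"wx":0,"wy":0,"wz":0,"claw":0.5}]'
```

```text
time_s: 27.55
position: [530.1, -56.5, 19.5]
ee_rot: [0.735, -0.678, -0.0, 0.0]
contact_force: [0.2, 0.8, -0.3]
finger_gap: 42.8
grip_force: 0.3
```

```bash
python3 -m creep '[{"x":0,"y":-0.5,"z":0,"wx":0,"wy":0,"wz":0,"claw":0.5},{"x":0,"y":-1,"z":0,"wx":0,"wy":0,"wz":0,"claw":0.5},{"x":0,"y":-1.5,"z":0,"wx":0,"wy":0,"wz":0,"claw":0.5},{"x":0,"y":-2,"z":0,"wx":0,"wy":0,"wz":0,"claw":0.5},{"x":0,"y":-2.5,"z":0,"wx":0,"wy":0,"wz":0,"claw":0.5},{"x":0,"y":-3,"z":0,"wx":0,"wy":0,"wz":0,"claw":0.5},{"x":0,"y":-3,"z":0,"wx":0,"wy":0,"wz":0,"claw":0.5},{"x":0,"y":-3,"z":0,"wx":0,"wy":0,"wz":0,"claw":0.5}]'; python3 chk.py
```

```text
time_s: 28.55
position: [530.1, -59.5, 19.5]
ee_rot: [0.735, -0.678, -0.0, 0.0]
contact_force: [0.6, 1.0, -0.2]
finger_gap: 42.8
grip_force: 0.2
scene 0.59 [542. -82.] [184.  32.] 4.5 xmax end [627.8 -76.7] xmin end [457.1 -90.8]
top 0.7 [477. -96.] [27. 30.] 89.4 xmax end [485.4 -97.1] xmin end [466.8 -96.8]
```

It has squared up (4.5°, the vise's own angle). Add gentle pressure.

```bash
python3 -m creep '[{"x":0,"y":-0.3,"z":0,"wx":0,"wy":0,"wz":0,"claw":0.5},{"x":0,"y":-0.6,"z":0,"wx":0,"wy":0,"wz":0,"claw":0.5},{"x":0,"y":-0.9,"z":0,"wx":0,"wy":0,"wz":0,"claw":0.5},{"x":0,"y":-1.2,"z":0,"wx":0,"wy":0,"wz":0,"claw":0.5},{"x":0,"y":-1.5,"z":0,"wx":0,"wy":0,"wz":0,"claw":0.5},{"x":0,"y":-1.5,"z":0,"wx":0,"wy":0,"wz":0,"claw":0.5},{"x":0,"y":-1.5,"z":0,"wx":0,"wy":0,"wz":0,"claw":0.5},{"x":0,"y":-1.5,"z":0,"wx":0,"wy":0,"wz":0,"claw":0.5}]'
```

```text
time_s: 29.75
position: [530.1, -61.0, 19.5]
ee_rot: [0.735, -0.678, -0.0, 0.0]
contact_force: [-0.3, -0.4, 0.1]
finger_gap: 42.5
grip_force: 0.2
```

```bash
python3 -m creep '[{"x":0,"y":-0.4,"z":0,"wx":0,"wy":0,"wz":0,"claw":0.5},{"x":0,"y":-0.8,"z":0,"wx":0,"wy":0,"wz":0,"claw":0.5},{"x":0,"y":-1.2,"z":0,"wx":0,"wy":0,"wz":0,"claw":0.5},{"x":0,"y":-1.6,"z":0,"wx":0,"wy":0,"wz":0,"claw":0.5},{"x":0,"y":-2,"z":0,"wx":0,"wy":0,"wz":0,"claw":0.5},{"x":0,"y":-2,"z":0,"wx":0,"wy":0,"wz":0,"claw":0.5},{"x":0,"y":-2,"z":0,"wx":0,"wy":0,"wz":0,"claw":0.5},{"x":0,"y":-2,"z":0,"wx":0,"wy":0,"wz":0,"claw":0.5}]'
python3 -c "
from h import *
print(state()['contact_force'].round(1))"
```

```text
time_s: 30.75
position: [530.3, -61.4, 19.5]
ee_rot: [0.735, -0.678, -0.001, -0.001]
contact_force: [-1.7, 9.2, 2.5]
finger_gap: 42.9
grip_force: 4.2
[-1.7  9.2  2.5]
```

Home: it stopped at about 9 N. Check squareness while holding.

```bash
python3 chk.py; python3 -m creep '[{"x":0,"y":0,"z":0,"wx":0,"wy":0,"wz":0,"claw":0.5},{"x":0,"y":0,"z":0,"wx":0,"wy":0,"wz":0,"claw":0.5},{"x":0,"y":2,"z":0,"wx":0,"wy":0,"wz":0,"claw":0.5},{"x":0,"y":5,"z":0,"wx":0,"wy":0,"wz":0,"claw":0.5},{"x":0,"y":10,"z":0,"wx":0,"wy":0,"wz":0,"claw":0.5},{"x":0,"y":15,"z":10,"wx":0,"wy":0,"wz":0,"claw":0.5},{"x":-1,"y":20,"z":40,"wx":0,"wy":0,"wz":0,"claw":0.1},{"x":-3,"y":40,"z":80,"wx":0,"wy":0,"wz":0,"claw":0}]'
```

```text
scene 0.86 [542. -83.] [187.  33.] 3.6 xmax end [629.1 -79.9] xmin end [455.4 -89.5]
top 0.74 [523. -14.] [164. 343.] 5.4 xmax end [ 611.6 -136.6] xmin end [ 457.4 -131.2]
top 0.52 [474. -95.] [30. 30.] 89.4 xmax end [483.3 -96.7] xmin end [464.6 -93.6]
time_s: 31.95
position: [526.6, -23.2, 100.3]
ee_rot: [0.734, -0.679, -0.0, 0.001]
contact_force: [0.8, 0.3, 0.3]
finger_gap: 6.7
grip_force: 0.0
```

Square (3.6–4.5° vs vise 4.6°). Now over the front jaw to its back, fingers shut.

```bash
python3 -m creep '[{"x":-4,"y":45,"z":10,"wx":0,"wy":0,"wz":0,"claw":0},{"x":-9,"y":95,"z":10,"wx":0,"wy":0,"wz":0,"claw":0},{"x":-14,"y":145,"z":10,"wx":0,"wy":0,"wz":0,"claw":0},{"x":-19,"y":195,"z":10,"wx":0,"wy":0,"wz":0,"claw":0},{"x":-19,"y":195,"z":-5,"wx":0,"wy":0,"wz":0,"claw":0},{"x":-19,"y":195,"z":-25,"wx":0,"wy":0,"wz":0,"claw":0},{"x":-19,"y":195,"z":-45,"wx":0,"wy":0,"wz":0,"claw":0},{"x":-19,"y":195,"z":-52,"wx":0,"wy":0,"wz":0,"claw":0}]'; python3 chk.py
python3 -m creep '[{"x":0,"y":-2,"z":0,"wx":0,"wy":0,"wz":0,"claw":0},{"x":0,"y":-5,"z":0,"wx":0,"wy":0,"wz":0,"claw":0},{"x":0,"y":-9,"z":0,"wx":0,"wy":0,"wz":0,"claw":0},{"x":1,"y":-13,"z":0,"wx":0,"wy":0,"wz":0,"claw":0},{"x":1,"y":-17,"z":0,"wx":0,"wy":0,"wz":0,"claw":0},{"x":1,"y":-21,"z":0,"wx":0,"wy":0,"wz":0,"claw":0},{"x":2,"y":-25,"z":0,"wx":0,"wy":0,"wz":0,"claw":0},{"x":2,"y":-29,"z":0,"wx":0,"wy":0,"wz":0,"claw":0}]'
```

```text
time_s: 32.95
position: [507.4, 170.4, 45.4]
ee_rot: [0.734, -0.679, -0.0, 0.002]
contact_force: [0.2, 0.2, 0.4]
finger_gap: -0.2
grip_force: 0.0
scene 0.58 [542. -84.] [186.  36.] 4.6 xmax end [628.5 -78.8] xmin end [455.4 -90.2]
top 0.69 [544. -87.] [175.  36.] 5.8 xmax end [624.6 -79.8] xmin end [462.7 -92.9]
time_s: 34.15
position: [510.0, 144.5, 47.6]
ee_rot: [0.735, -0.678, -0.001, -0.001]
contact_force: [-1.7, 6.7, 0.5]
finger_gap: 0.3
grip_force: 3.2
```

Jaw is moving (6.7 N). Nip expected at TCP y ≈ -27 (home push at -61.4 plus 34 mm jaw thickness). Slide on.

```bash
python3 -m creep '[{"x":0,"y":-6,"z":0,"wx":0,"wy":0,"wz":0,"claw":0},{"x":1,"y":-14,"z":0,"wx":0,"wy":0,"wz":0,"claw":0},{"x":2,"y":-22,"z":0,"wx":0,"wy":0,"wz":0,"claw":0},{"x":2,"y":-30,"z":0,"wx":0,"wy":0,"wz":0,"claw":0},{"x":3,"y":-38,"z":0,"wx":0,"wy":0,"wz":0,"claw":0},{"x":4,"y":-46,"z":0,"wx":0,"wy":0,"wz":0,"claw":0},{"x":4,"y":-54,"z":0,"wx":0,"wy":0,"wz":0,"claw":0},{"x":5,"y":-60,"z":0,"wx":0,"wy":0,"wz":0,"claw":0}]'
python3 -m creep '[{"x":0,"y":-6,"z":0,"wx":0,"wy":0,"wz":0,"claw":0},{"x":1,"y":-14,"z":0,"wx":0,"wy":0,"wz":0,"claw":0},{"x":2,"y":-22,"z":0,"wx":0,"wy":0,"wz":0,"claw":0},{"x":2,"y":-30,"z":0,"wx":0,"wy":0,"wz":0,"claw":0},{"x":3,"y":-38,"z":0,"wx":0,"wy":0,"wz":0,"claw":0},{"x":4,"y":-46,"z":0,"wx":0,"wy":0,"wz":0,"claw":0},{"x":4,"y":-54,"z":0,"wx":0,"wy":0,"wz":0,"claw":0},{"x":5,"y":-60,"z":0,"wx":0,"wy":0,"wz":0,"claw":0}]'; python3 chk.py
```

```text
time_s: 35.15
position: [515.7, 84.7, 47.6]
ee_rot: [0.735, -0.678, -0.001, -0.002]
contact_force: [-0.8, 6.7, 0.1]
finger_gap: 0.1
grip_force: 3.4
time_s: 36.15
position: [521.1, 24.7, 47.7]
ee_rot: [0.735, -0.678, -0.0, -0.002]
contact_force: [1.1, 5.8, -0.5]
finger_gap: -0.2
grip_force: 3.4
scene 0.91 [543. -83.] [184.  33.] 2.9 xmax end [628.5 -80.6] xmin end [457.7 -90.1]
top 0.57 [544. -87.] [172.  34.] 4.9 xmax end [624.  -80.5] xmin end [464.8 -94.3]
```

52 mm to go: 40 at moderate speed, then creep.

```bash
python3 -m creep '[{"x":0,"y":-5,"z":0,"wx":0,"wy":0,"wz":0,"claw":0},{"x":1,"y":-11,"z":0,"wx":0,"wy":0,"wz":0,"claw":0},{"x":1,"y":-17,"z":0,"wx":0,"wy":0,"wz":0,"claw":0},{"x":2,"y":-23,"z":0,"wx":0,"wy":0,"wz":0,"claw":0},{"x":2,"y":-29,"z":0,"wx":0,"wy":0,"wz":0,"claw":0},{"x":3,"y":-34,"z":0,"wx":0,"wy":0,"wz":0,"claw":0},{"x":3,"y":-38,"z":0,"wx":0,"wy":0,"wz":0,"claw":0},{"x":3,"y":-40,"z":0,"wx":0,"wy":0,"wz":0,"claw":0}]'
python3 -m creep '[{"x":0,"y":-1,"z":0,"wx":0,"wy":0,"wz":0,"claw":0},{"x":0,"y":-2,"z":0,"wx":0,"wy":0,"wz":0,"claw":0},{"x":0,"y":-3,"z":0,"wx":0,"wy":0,"wz":0,"claw":0},{"x":0,"y":-4,"z":0,"wx":0,"wy":0,"wz":0,"claw":0},{"x":0,"y":-5,"z":0,"wx":0,"wy":0,"wz":0,"claw":0},{"x":1,"y":-6,"z":0,"wx":0,"wy":0,"wz":0,"claw":0},{"x":1,"y":-6.5,"z":0,"wx":0,"wy":0,"wz":0,"claw":0},{"x":1,"y":-7,"z":0,"wx":0,"wy":0,"wz":0,"claw":0}]'
```

```text
time_s: 37.35
position: [524.4, -15.5, 47.8]
ee_rot: [0.735, -0.678, 0.0, -0.002]
contact_force: [4.3, 6.6, -1.0]
finger_gap: 0.2
grip_force: 3.1
time_s: 38.35
position: [524.8, -22.7, 47.9]
ee_rot: [0.735, -0.678, -0.0, -0.001]
contact_force: [0.8, 6.0, 1.8]
finger_gap: 0.1
grip_force: 3.0
```

Now half-millimetre creeping, checking force.

```bash
python3 -m creep '[{"x":0,"y":-0.4,"z":0,"wx":0,"wy":0,"wz":0,"claw":0},{"x":0,"y":-0.8,"z":0,"wx":0,"wy":0,"wz":0,"claw":0},{"x":0,"y":-1.2,"z":0,"wx":0,"wy":0,"wz":0,"claw":0},{"x":0,"y":-1.6,"z":0,"wx":0,"wy":0,"wz":0,"claw":0},{"x":0,"y":-2,"z":0,"wx":0,"wy":0,"wz":0,"claw":0},{"x":0,"y":-2.3,"z":0,"wx":0,"wy":0,"wz":0,"claw":0},{"x":0,"y":-2.5,"z":0,"wx":0,"wy":0,"wz":0,"claw":0},{"x":0,"y":-2.5,"z":0,"wx":0,"wy":0,"wz":0,"claw":0}]'
```

```text
time_s: 39.35
position: [525.1, -25.1, 47.9]
ee_rot: [0.735, -0.678, 0.0, -0.001]
contact_force: [1.9, 6.2, 0.1]
finger_gap: 0.0
grip_force: 2.9
```

```bash
python3 -m creep '[{"x":0,"y":-0.3,"z":0,"wx":0,"wy":0,"wz":0,"claw":0},{"x":0,"y":-0.6,"z":0,"wx":0,"wy":0,"wz":0,"claw":0},{"x":0,"y":-0.9,"z":0,"wx":0,"wy":0,"wz":0,"claw":0},{"x":0,"y":-1.2,"z":0,"wx":0,"wy":0,"wz":0,"claw":0},{"x":0,"y":-1.5,"z":0,"wx":0,"wy":0,"wz":0,"claw":0},{"x":0,"y":-1.5,"z":0,"wx":0,"wy":0,"wz":0,"claw":0},{"x":0,"y":-1.5,"z":0,"wx":0,"wy":0,"wz":0,"claw":0},{"x":0,"y":-1.5,"z":0,"wx":0,"wy":0,"wz":0,"claw":0}]'
```

```text
time_s: 40.35
position: [525.2, -26.6, 47.9]
ee_rot: [0.735, -0.678, 0.0, -0.002]
contact_force: [2.0, 5.1, 0.4]
finger_gap: 0.1
grip_force: 2.9
```

```bash
python3 -m creep '[{"x":0,"y":-0.3,"z":0,"wx":0,"wy":0,"wz":0,"claw":0},{"x":0,"y":-0.6,"z":0,"wx":0,"wy":0,"wz":0,"claw":0},{"x":0,"y":-0.9,"z":0,"wx":0,"wy":0,"wz":0,"claw":0},{"x":0,"y":-1.2,"z":0,"wx":0,"wy":0,"wz":0,"claw":0},{"x":0,"y":-1.5,"z":0,"wx":0,"wy":0,"wz":0,"claw":0},{"x":0,"y":-1.5,"z":0,"wx":0,"wy":0,"wz":0,"claw":0},{"x":0,"y":-1.5,"z":0,"wx":0,"wy":0,"wz":0,"claw":0},{"x":0,"y":-1.5,"z":0,"wx":0,"wy":0,"wz":0,"claw":0}]'
```

```text
time_s: 41.35
position: [525.3, -27.8, 47.9]
ee_rot: [0.735, -0.678, 0.0, -0.002]
contact_force: [2.4, 6.7, 0.0]
finger_gap: 0.1
grip_force: 3.4
```

```bash
python3 -m creep '[{"x":0,"y":-0.3,"z":0,"wx":0,"wy":0,"wz":0,"claw":0},{"x":0,"y":-0.6,"z":0,"wx":0,"wy":0,"wz":0,"claw":0},{"x":0,"y":-0.9,"z":0,"wx":0,"wy":0,"wz":0,"claw":0},{"x":0,"y":-1.2,"z":0,"wx":0,"wy":0,"wz":0,"claw":0},{"x":0,"y":-1.5,"z":0,"wx":0,"wy":0,"wz":0,"claw":0},{"x":0,"y":-1.5,"z":0,"wx":0,"wy":0,"wz":0,"claw":0},{"x":0,"y":-1.5,"z":0,"wx":0,"wy":0,"wz":0,"claw":0},{"x":0,"y":-1.5,"z":0,"wx":0,"wy":0,"wz":0,"claw":0}]'; python3 chk.py
```

```text
time_s: 42.35
position: [525.3, -27.8, 47.9]
ee_rot: [0.735, -0.678, -0.001, -0.003]
contact_force: [1.7, 12.6, 1.2]
finger_gap: -0.0
grip_force: 6.3
scene 0.56 [542. -85.] [185.  33.] 5.4 xmax end [627.  -77.4] xmin end [456.1 -90.3]
top 0.73 [544. -89.] [169.  33.] 3.7 xmax end [622.5 -81. ] xmin end [464.8 -92.6]
```

Nipped: the jaw stopped, 12.6 N (about 6 N on the tube). Let go.

```bash
python3 -m creep '[{"x":0,"y":1,"z":0,"wx":0,"wy":0,"wz":0,"claw":0},{"x":0,"y":3,"z":0,"wx":0,"wy":0,"wz":0,"claw":0},{"x":0,"y":8,"z":0,"wx":0,"wy":0,"wz":0,"claw":0},{"x":0,"y":18,"z":0,"wx":0,"wy":0,"wz":0,"claw":0},{"x":0,"y":30,"z":10,"wx":0,"wy":0,"wz":0,"claw":0},{"x":0,"y":40,"z":40,"wx":0,"wy":0,"wz":0,"claw":0},{"x":0,"y":50,"z":80,"wx":0,"wy":0,"wz":0,"claw":0},{"x":0,"y":50,"z":100,"wx":0,"wy":0,"wz":0,"claw":0}]'; python3 chk.py
python3 -c "
from h import *
p=read_camera('scene')
for r in outline_of('jaw',p)[:1]:
    ys,xs=np.nonzero(r['region']);P=np.array([w(p,c,95)[:2] for c in zip(xs,ys)]).astype(np.float32);print(r['conf'],cv2.minAreaRect(P))"
```

```text
time_s: 43.55
position: [525.0, 20.0, 150.7]
ee_rot: [0.735, -0.678, 0.001, -0.001]
contact_force: [0.3, -0.1, 0.5]
finger_gap: 0.3
grip_force: 0.0
scene 0.84 [543. -85.] [184.  33.] 4.9 xmax end [628.5 -79.7] xmin end [457.  -90.6]
top 0.65 [546. -89.] [171.  33.] 6.2 xmax end [624.3 -80. ] xmin end [466.9 -95.3]
0.87 ((543.8115844726562, -57.349822998046875), (125.54611206054688, 41.592140197753906), 3.71086049079895)
```

```bash
python3 -c "
from bench import *
print(sign_off())"
```

```text
the job is handed in; nothing more can be done
None
```

The job is handed in: the tube was rolled home square against the back jaw, held there at about 9 N, then nipped by the front jaw at an estimated 6 N and let go. An early push went wrong: the fingers rode up on the tube, with the wrist force reaching about 20 N in total, so whether the 20 N limit held there is uncertain, and no verdict came back.

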